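# Advance the card trimmer's back gauge by two crank turns

### The job

Set the back gauge of the small blue card trimmer: turn its crank clockwise (seen from above) through the free play until you feel the load come on, and from that point give it exactly two full turns; nothing on the trimmer shows the count. Then swing the red clamp lever clockwise, fully home to its stop, to lock the gauge. Hold crank and lever with a light grip and never force them, and leave everything else on the table where it stands.

Things in the scene. Friction and masses are not known exactly. Their poses are not given: they have to be found in the camera images.
- trimmer: small card trimmer, fixed to the table: blue bed 150 mm (its x) by 340 mm (its y) by 18 mm, origin at the centre of the bed's underside, z up. Towards its -y end stands a grey gear head, 76 x 76 mm and 70 mm high, with the crank on top; an aluminium back gauge rides on two rods along y towards an aluminium cutting rail at its +y end
- crank_axis (a point): point on the crank's upright axis of turning, on the gear head, 110 mm above the table. Clockwise from above feeds the gauge, 2 mm a turn. Turning back first runs through free play again (about 5.6 rad), then feeds back. No stop ends the turning either way
- crank: steel crank arm, 8 mm thick, level, top 80 mm above the table, origin on its axis 71 mm up, its -x towards the grip at 50 mm throw. From the start, clockwise, it has free play of 0.4 to 5.5 rad: there it turns with 0.5 to 1 N at the grip; once taken up, the load catches and turning takes 9 to 12 N at the grip from then on (3 to 6 N stay on a hand that pauses). The two turns count from there
- grip_middle (a point): middle of the black upright crank grip, 110 mm above the table: a cylinder 18 mm in diameter, from 80 to 136 mm above the table, that spins freely about its own upright axis on the arm's end, so a hand of constant yaw can hold it through whole turns. At the start the arm stands 0.4 to 1.0 rad counter-clockwise (from above) of the trimmer's -x. Hold it with 18 to 30 N
- gauge_face (a point): middle of the top edge of the gauge's steel face, about 47 mm above the table; two loaded turns move it by 4 mm towards the trimmer's +y
- clamp_lever (a joint): angle of the red clamp lever on top of the gauge: 0 open (lever along the trimmer's -x), growing as it swings clockwise from above, towards the trimmer's +y, up to the stop at 1.4 rad = fully home, clamped. It stays where it is left and takes about 2 to 3 N at its grip to move
- lever_grip (a point): middle of the red upright peg at the lever's end: 16 mm in diameter, reaching from 60 to 107 mm above the table, this point 86 mm above the table, 55 mm from the lever's pivot. The peg is fixed to the lever and turns with it. Hold it with 5 to 20 N
- lever_pivot (a point): point on the lever's upright axis of turning, in the middle of the back gauge, 86 mm above the table; moves along with the gauge
- mug: mug standing on the table near its front left, 83 x 115 x 86 mm, a bystander; origin at the centre of its underside
- water_jar: clear round water jar, 64 mm in diameter and 80 mm tall, a bystander at the left; origin at the centre of its underside
- glue_bottle: white glue bottle with a red cap, 29 mm in diameter and 82 mm tall, a bystander at the right; origin at the centre of its underside
- gauge: aluminium back gauge, a bar 130 mm along the trimmer's x, with a steel face towards +y, top 47 mm above the table, carrying the clamp lever; origin under its middle, 21 mm above the table. Only the crank moves it, along the trimmer's y, 2 mm per loaded turn

How it is judged (in metres and radians):
On the way:
1. the gauge has been fed two turns (within a tenth of a turn) with the clamp lever still open (distance of gauge_face from where it was at the start of the episode between 0.0038 and 0.0042 m and value of joint clamp_lever below 0.6 rad), for 0.3 s.
At the end, for the whole second after the job is handed in: the gauge stands two loaded turns (4 mm) further on, within a tenth of a turn (0.2 mm), and the clamp lever stands at its stop (above 1.3 rad) (distance of gauge_face from where it was at the start of the episode between 0.0038 and 0.0042 m and value of joint clamp_lever above 1.3 rad); the robot touches nothing.
It fails at once if the crank is forced: squeeze of both fingers and push together over 70 N (contact force between the fingers and crank above 70 N).
It fails at once if the clamp lever or gauge is forced: squeeze of both fingers and push together over 50 N (contact force between the fingers and gauge above 50 N).
It fails at once if a bystander is moved (distance of any of mug, water_jar, glue_bottle from where it was at the start of the episode above 0.02 m).
It also fails if it takes over 72 s, if anything falls off the work surface, if the arm or the gripper's body presses on something with over 40 N, if the wrist force passes 120 N, or if a joint passes its speed limit or range.

### The arm

A 7-joint arm with a two-finger parallel gripper is mounted at the origin on a cart in front of the work surface, level with it; the furniture and walls round the work are solid. World frame = base frame: x ahead of the robot, y to its left, z up, the work surface at z = 0. Lengths are in m, angles in degrees, forces in N, time in s.
With the tool pointing down it reaches from about 0.425 to 0.875 m from the base axis. Payload 4.7 kg.
Tool frame: the origin (TCP) lies between the finger pads; the fingertips stand 8 mm ahead of it and the grasp point (between the pads) lies 11 mm behind it; z points along the fingers, y is the line along which they close (so a half turn about z gives the same grasp; the last joint's range is limited). The gripper opens to 87 mm and grips with 3 to 60 N. Pads are 19 mm wide; open, the fingers measure 117 mm over their backs; the gripper's body (75 mm by 190 mm) begins 51 mm behind the grasp point.
Start: joints at [-72.645, 18.392, -4.016, 83.108, 1.295, 78.541, -3.26], TCP at [0.185, 0.623, 0.231] pointing down, gripper open.
Joint ranges: [-163.93, 163.93], [-17.29, 119.83], [-79.2, 71.16], [3.27, 140.29], [-89.18, 269.18], [5.43, 117.66], [-154.24, 154.24]. Speed limits (degrees/s): [147.25, 147.25, 180, 180, 180, 180, 180].

### API

Orientations are given as [roll, pitch, yaw] about the fixed x, y, z axes, in that order (R = Rz(yaw) Ry(pitch) Rx(roll)).
In Python, from cell import env, viewer gives the robot as it stands. The module is installed in compiled form; this text tells all that it offers.
- The arm moves only by the tool arm_command, never from a script. Its argument "series" is a list of rows, each a list of 2 entries, a list of its own where there are three numbers: the shift along the tool's x, y, z in mm, then the turn about the tool's z in rad. A call has exactly 5 rows; each row is the pose to reach, as a shift and turn from the pose commanded when the call began, along the tool's axes at that moment; what a row does not reach only later rows make up. A row lasts 1/10 s, in which the tool goes at most 50 mm and 8.59 degrees, less where a joint would pass 70% of its speed; a pose out of reach is approached as far as the arm can. A call with a gripper value outside its range is refused whole. "grip" is the gripper command: -1 is fully open, 1 is shut, values between are in proportion, set as the call begins (left out, the last holds). The fingers move at their own pace and stop on an object; "grip_force" is the grip in N (left out, the last holds). Time passes only in rows, so rows that repeat a pose let the fingers close, or fill a call up. It gives the time, the measured TCP pose, the force, the opening and the grip force at its end, in the units of the state.
- env.get_obs(): the state, without advancing time (a new reading comes with each control period).
- viewer.read_camera(name): name is "scene" or "top" or "wrist"; returns (picture, depth): 400x640x3 uint8, blue, green, red; 400x640 float32, m along the optical axis (not along the pixel's ray), 0 where there is no reading.
- viewer.calibration(name): a dict with "K" (3x3 intrinsics, pixels), "T" (4x4, takes a point from camera to world coordinates); the wrist camera has in their place "hand_eye" (4x4, takes a point from camera to tool coordinates, whose origin is the TCP and whose axes are the flange's). Camera axes: x right, y up, looking along -z (the intrinsics and any distortion apply to the point x, -y, -z); pixel columns grow to the right and rows downward; lengths in m; the calibration is good to about 2 mm. A picture is of the moment at which its call begins: read the wrist's pose just before it. calibration takes no time and is no camera call.
- env.sign_off(): hands the job in; it is judged then, once.
The state is a dict: "time_s": time; "qpos": joint angles; "joint_velocities": joint speeds; "effort": joint torques, N m; "tool_pos": TCP position; "tool_rot": TCP orientation; "force": force on the tool from outside, world axes, zero at the start; "wrist_torque": the same for the moment, N m; "grip_width": finger opening in m; "grasp_force": force on a finger pad.
Only numpy, scipy, OpenCV 4.12 (cv2) and the standard library are available. Lean on these libraries where they do the work, as an engineer would, in place of code of your own. Each camera call takes 0.05 s, during which the arm holds its last target. There are 200 camera calls.

## Working session

There is one attempt and no reset: what is moved stays moved. The work goes in short steps, Python scripts to look and compute and a tool call to move; the robot and the scene stay as the last step left them, time stands still between calls to the robot, and variables do not carry over. Pictures are saved under pics/ and viewed, at most 10 in all, crops included, and the job is handed in when it is done.

Besides the shell and the picture viewer there is one more tool, called as a command line: name --argument value ..., lists and objects as JSON in quotes. arm_command: Moves the arm, as the interface text tells. Its arguments: {"type":"object","properties":{"series":{"type":"array"},"grip":{"type":"number"},"grip_force":{"type":"number"}},"required":["series"]}

```bash
mkdir -p pics
python3 - <<'E'
from cell import env, viewer
import cv2, numpy as np
o=env.get_obs(); print({k:np.round(v,4) for k,v in o.items()})
for n in("top","scene"):
    im,d=viewer.read_camera(n); cv2.imwrite(f"pics/{n}0.png",im); np.savez(f"{n}0.npz",im=im,d=d)
    c=viewer.calibration(n); print(n,{k:np.round(v,4).tolist() if hasattr(v,'shape') else v for k,v in c.items()})
print(viewer.calibration("wrist"))
E
```

```text
{'time_s': np.float64(0.0), 'qpos': array([-72.6453,  18.4375,  -4.0151,  83.1742,   1.2944,  78.5421,
        -3.2611]), 'joint_velocities': array([-0.0101,  0.0519,  0.0051, -0.1521, -0.0704,  0.0336, -0.013 ]), 'effort': array([ 3.00000e-04, -4.91278e+01, -4.04200e-01, -3.12538e+01,
       -6.41000e-02,  4.35000e-02,  2.00000e-04]), 'tool_pos': array([0.185 , 0.6225, 0.2295]), 'tool_rot': array([-1.798914e+02,  5.400000e-03,  1.634534e+02]), 'force': array([0.2377, 0.9453, 0.1723]), 'wrist_torque': array([0.0071, 0.0055, 0.0113]), 'grasp_force': np.float64(0.0), 'grip_width': np.float64(0.0873)}
top {'K': [[511.15, 0.0, 337.6371], [0.0, 511.15, 197.8175], [0.0, 0.0, 1.0]], 'T': [[-0.0071, 0.9784, -0.2064, 0.146], [-1.0, -0.0074, -0.0006, -0.0736], [-0.0021, 0.2064, 0.9785, 1.8007], [0.0, 0.0, 0.0, 1.0]]}
scene {'K': [[381.4434, 0.0, 322.6989], [0.0, 381.4434, 202.9926], [0.0, 0.0, 1.0]], 'T': [[0.8786, 0.2603, -0.4004, 0.007], [-0.4771, 0.4436, -0.7587, -1.0228], [-0.0199, 0.8576, 0.5139, 0.7495], [0.0, 0.0, 0.0, 1.0]]}
{'K': array([[311.04484349,   0.        , 318.51126049],
       [  0.        , 311.04484349, 200.41901291],
       [  0.        ,   0.        ,   1.        ]]), 'hand_eye': array([[-8.15213179e-04,  9.62851039e-01,  2.70031872e-01,
         7.39623997e-02],
       [ 9.99999627e-01,  8.62447563e-04, -5.62735718e-05,
         1.07031002e-04],
       [-2.87071397e-04,  2.70031725e-01, -9.62851383e-01,
        -1.54326065e-01],
       [ 0.00000000e+00,  0.00000000e+00,  0.00000000e+00,
         1.00000000e+00]])}
```

View pics/top0.png

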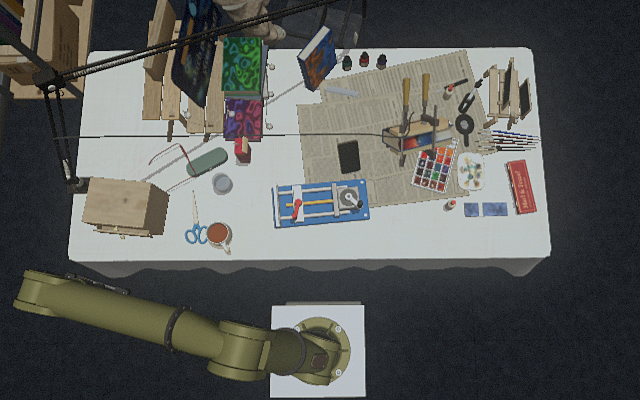

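View pics/scene0.png

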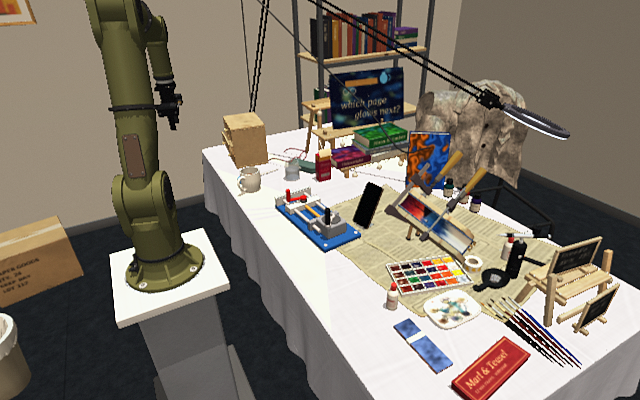

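The top view shows the trimmer at about (320,203), its gear head at (350,198) on the right (world -y) and the red lever at (297,208). The mug is at (218,232) and the jar at (222,183). The scene view shows the same trimmer at (318,220). Next I'll enlarge both.

Run:
```python
import cv2, numpy as np
a=np.load("top0.npz")["im"][170:235,265:380]; b=np.load("scene0.npz")["im"][175:255,265:370]
a=cv2.resize(a,(800,452),interpolation=cv2.INTER_CUBIC); b=cv2.resize(b,(788,600),interpolation=cv2.INTER_CUBIC)
cv2.imwrite("pics/topc.png",a); cv2.imwrite("pics/scenec.png",b)
```

```text
(no output)
```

View pics/topc.png

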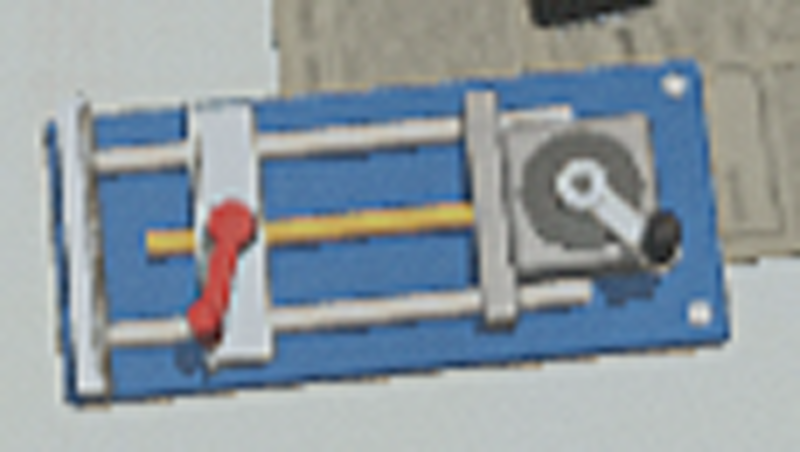

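View pics/scenec.png

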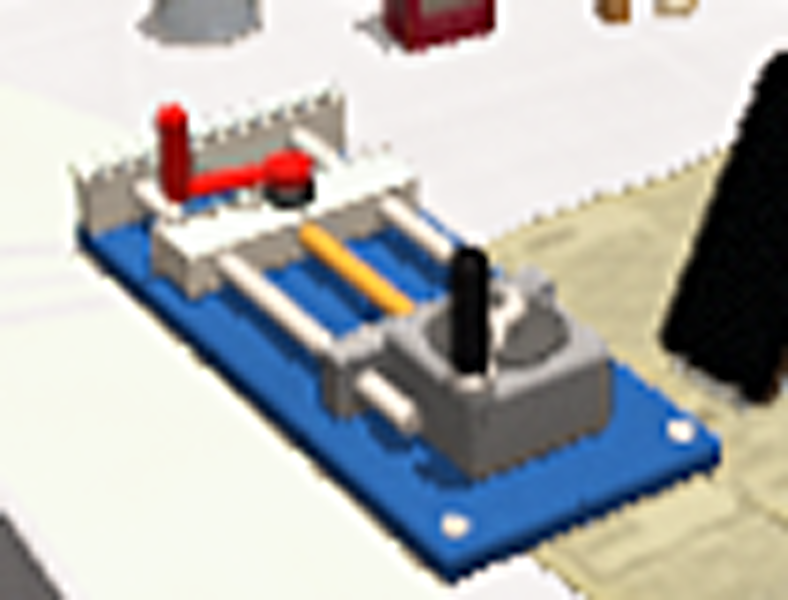

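The top crop shows the crank hub at (580,183), the grip top at (660,235), the lever pivot at (230,222) and the peg at (205,315). The bed corners are near (48,120), (695,62), (728,340) and (70,402). In the scene crop the grip runs from (470,252) to (470,375) and the peg from (172,110) to (176,195).

```bash
cat > h.py <<'E'
import numpy as np
from cell import env, viewer
def ray(n,u,v,T=None):
    c=viewer.calibration(n); K=c["K"]; T=c["T"] if T is None else T
    d=T[:3,:3]@np.array([(u-K[0,2])/K[0,0],-(v-K[1,2])/K[1,1],-1]); return T[:3,3],d
def atz(n,u,v,z,T=None):
    o,d=ray(n,u,v,T); return o+d*(z-o[2])/d[2]
def tri(r1,r2):
    A=np.c_[r1[1],-r2[1]]; s=np.linalg.lstsq(A,r2[0]-r1[0],rcond=None)[0]
    p,q=r1[0]+s[0]*r1[1],r2[0]+s[1]*r2[1]; return (p+q)/2,np.linalg.norm(p-q)
def wristT():
    from scipy.spatial.transform import Rotation as R
    o=env.get_obs(); T=np.eye(4); T[:3,:3]=R.from_euler("xyz",o["tool_rot"],degrees=True).as_matrix(); T[:3,3]=o["tool_pos"]
    return T@viewer.calibration("wrist")["hand_eye"]
E
python3 - <<'E'
from h import *
np.set_printoptions(precision=4,suppress=True)
t=lambda u,v:((u+.5)/6.957-.5+265,(v+.5)/6.957-.5+170)
s=lambda u,v:((u+.5)/7.505-.5+265,(v+.5)/7.5-.5+175)
for nm,a,b in(("grip top",(660,232),(470,252)),("peg top",(205,312),(172,110)),("pivot",(230,222),(290,162)),("hub",(580,183),(508,300))):
    print(nm,tri(ray("top",*t(*a)),ray("scene",*s(*b))))
print("hub@.08",atz("top",*t(580,183),.08),"grip@.136",atz("top",*t(660,232),.136),"peg@.107",atz("top",*t(205,312),.107),"piv",atz("top",*t(230,222),.066))
C=np.array([atz("top",*t(*p),.018) for p in((48,120),(695,62),(728,340),(70,402))]);print(C, C.mean(0))
for a,b in((0,1),(1,2),(2,3),(3,0)): print(np.linalg.norm(C[a]-C[b]),np.degrees(np.arctan2(*(C[b]-C[a])[[1,0]])))
E
```

```text
grip top (array([ 0.4823, -0.1459,  0.1324]), np.float64(0.004741334017452792))
peg top (array([0.4476, 0.0748, 0.1045]), np.float64(0.0002479216056060686))
pivot (array([0.5014, 0.0659, 0.0647]), np.float64(0.00227889805942119))
hub (array([ 0.5195, -0.1094,  0.0765]), np.float64(0.006720664998548602))
hub@.08 [ 0.5155 -0.1081  0.08  ] grip@.136 [ 0.4793 -0.1449  0.136 ] peg@.107 [0.4473 0.0745 0.107 ] piv [0.5    0.0661 0.066 ]
[[ 0.5641  0.1642  0.018 ]
 [ 0.5923 -0.1694  0.018 ]
 [ 0.4467 -0.1836  0.018 ]
 [ 0.4174  0.1502  0.018 ]] [ 0.5051 -0.0097  0.018 ]
0.33479023532457636 -85.16346350955062
0.14627864472094465 -174.44685663933654
0.33501741766943927 95.02298795491019
0.14736614321616326 5.460210340698482
```

Run:
```python
from h import *
np.set_printoptions(precision=3,suppress=True)
d=np.load("top0.npz")["d"]; c=viewer.calibration("top"); K,T=c["K"],c["T"]
v,u=np.mgrid[:400,:640]; P=np.stack([(u-K[0,2])/K[0,0]*d,-(v-K[1,2])/K[1,1]*d,-d],-1)@T[:3,:3].T+T[:3,3]
P=P[d>0]
for x in np.arange(.3,.8,.05):
    r=[]
    for y in np.arange(.5,-.4,-.05):
        m=(abs(P[:,0]-x)<.025)&(abs(P[:,1]-y)<.025); r.append(P[m,2].max() if m.any() else -1)
    print(round(x,2),np.array(r))
o=env.get_obs(); from scipy.spatial.transform import Rotation as R
r=R.from_euler("xyz",o["tool_rot"],degrees=True).as_matrix()
for w in((.42,.35,.23),(.482,-.145,.22)): print(r.T@(np.array(w)-[.185,.623,.231])*1000)
```

```text
0.3 [0.009 0.015 0.012 0.01  0.008 0.015 0.011 0.012 0.013 0.009 0.01  0.011
 0.012 0.012 0.014 0.01  0.013 0.01 ]
0.35 [0.013 0.022 0.018 0.099 0.094 0.011 0.012 0.015 0.016 0.017 0.015 0.013
 0.014 0.015 0.015 0.013 0.013 0.013]
0.4 [0.015 0.019 0.063 0.097 0.091 0.016 0.017 0.058 0.024 0.021 0.013 0.013
 0.014 0.015 0.017 0.019 0.013 0.013]
0.45 [0.016 0.02  0.013 0.093 0.091 0.014 0.017 0.061 0.112 0.114 0.051 0.061
 0.057 0.133 0.027 0.013 0.015 0.016]
0.5 [0.729 0.707 0.014 0.015 0.013 0.012 0.016 0.063 0.066 0.078 0.047 0.069
 0.087 0.148 0.025 0.018 0.013 0.016]
0.55 [0.038 0.7   0.68  0.66  0.635 0.612 0.587 0.559 0.058 0.057 0.053 0.068
 0.081 0.078 0.022 0.016 0.017 0.026]
0.6 [0.042 0.041 0.031 0.084 0.081 0.012 0.562 0.561 0.54  0.52  0.494 0.475
 0.457 0.428 0.015 0.014 0.191 0.027]
0.65 [0.766 0.053 0.042 0.041 0.127 0.152 0.014 0.014 0.012 0.014 0.015 0.137
 0.137 0.418 0.403 0.368 0.342 0.156]
0.7 [0.746 0.741 0.712 0.163 0.181 0.176 0.109 0.015 0.017 0.015 0.014 0.143
 0.154 0.152 0.019 0.258 0.347 0.2  ]
0.75 [0.265 0.68  0.706 0.683 0.167 0.11  0.116 0.014 0.01  0.015 0.014 0.019
 0.014 0.018 0.014 0.176 0.282 0.195]
[-303.013 -194.772    1.369]
[-503.409 -651.602   12.178]
```

arm_command --series '[[[-40,-26,0],0.14],[[-80,-52,0],0.28],[[-120,-78,0],0.42],[[-160,-104,0],0.56],[[-200,-130,0],0.7]]' --grip -1 --grip_force 22

```text
time_s: 0.6
tool_pos: [0.3407, 0.4397, 0.2302]
tool_rot: [-180.0, 0.0, 123.0]
force: [1.3, -1.0, 0.5]
grip_width: 0.0873
grasp_force: 0.0
```

```bash
cat >> h.py <<'E'
def to(w,yaw):
    from scipy.spatial.transform import Rotation as R
    o=env.get_obs(); r=R.from_euler("xyz",o["tool_rot"],degrees=True).as_matrix()
    t=np.radians((o["tool_rot"][2]-yaw+180)%360-180)
    print("shift",np.round(r.T@(np.array(w)-o["tool_pos"])*1000,1),"turn",round(t,3), "at",np.round(o["tool_pos"],4),np.round(o["tool_rot"],2),"t",o["time_s"])
E
python3 - <<'E'
from h import *
np.set_printoptions(precision=3,suppress=True)
to((.45,.15,.23),95.2); to((.482,-.145,.22),95.2)
print(env.get_obs()["qpos"])
d=np.load("top0.npz")["d"]; c=viewer.calibration("top"); K,T=c["K"],c["T"]
v,u=np.mgrid[:400,:640]; P=np.stack([(u-K[0,2])/K[0,0]*d,-(v-K[1,2])/K[1,1]*d,-d],-1)@T[:3,:3].T+T[:3,3]
m=(d>0)&(P[...,2]>.25)&(P[...,1]<.3)&(P[...,1]>-.25)&(P[...,0]<.75)&(P[...,0]>.4)
Q=P[m]
for y in np.arange(.3,-.26,-.05):
    k=abs(Q[:,1]-y)<.01
    if k.any(): print(round(y,2),k.sum(),Q[k].min(0),Q[k].max(0))
E
```

```text
shift [-302.4  -66.2    0.3] turn 0.486 at [0.341 0.44  0.23 ] [-179.98    0.    123.02] t 0.6
shift [-567.2 -200.1   10.3] turn 0.486 at [0.341 0.44  0.23 ] [-179.98    0.    123.02] t 0.6
[-61.574   6.919   7.211  97.021  -0.898  76.137 -21.181]
0.3 10 [0.55  0.291 0.614] [0.555 0.298 0.622]
0.25 10 [0.558 0.241 0.59 ] [0.563 0.258 0.607]
0.2 11 [0.567 0.19  0.569] [0.573 0.209 0.578]
0.15 16 [0.575 0.141 0.542] [0.58  0.158 0.557]
0.1 16 [0.583 0.091 0.521] [0.588 0.11  0.534]
0.05 7 [0.592 0.042 0.501] [0.595 0.058 0.511]
0.0 15 [ 0.599 -0.01   0.478] [0.605 0.009 0.49 ]
-0.05 14 [ 0.607 -0.059  0.453] [ 0.612 -0.042  0.468]
-0.1 14 [ 0.615 -0.109  0.432] [ 0.619 -0.092  0.443]
-0.15 14 [ 0.621 -0.158  0.409] [ 0.628 -0.14   0.422]
-0.2 9 [ 0.627 -0.209  0.375] [ 0.632 -0.191  0.395]
-0.25 7 [ 0.632 -0.25   0.356] [ 0.637 -0.241  0.365]
```

arm_command --series '[[[-47,-10,0],0.1],[[-94,-20,0],0.2],[[-141,-30,0],0.3],[[-188,-40,0],0.4],[[-235,-50,0],0.486]]'

```text
time_s: 1.1
tool_pos: [0.4274, 0.2157, 0.2303]
tool_rot: [-180.0, -0.0, 95.3]
force: [1.1, 0.3, 0.5]
grip_width: 0.0876
grasp_force: 0.0
```

Run:
```python
from h import *
to((.481,-.145,.22),95.2)
```

```text
shift [-364.1   20.1   10.2] turn 0.001 at [0.4274 0.2157 0.2303] [-1.7999e+02 -1.0000e-02  9.5290e+01] t 1.1
```

arm_command --series '[[[-47,3,0],0],[[-94,6,0],0],[[-141,9,0],0],[[-188,12,0],0],[[-230,15,0],0]]'

```text
time_s: 1.6
tool_pos: [0.4639, -0.0123, 0.2304]
tool_rot: [180.0, -0.0, 95.4]
force: [1.0, -0.1, 0.0]
grip_width: 0.0872
grasp_force: 0.0
```

Run:
```python
from h import *; import cv2
T=wristT(); im,d=viewer.read_camera("wrist"); cv2.imwrite("pics/w1.png",im); np.savez("w1.npz",T=T,im=im,d=d); to((.481,-.145,.22),95.2)
```

```text
shift [-125.6    5.5   11.3] turn -0.005 at [ 0.4647 -0.0203  0.2308] [179.94   0.21  94.92] t 1.65
```

arm_command --series '[[[-45,2,0],0],[[-90,3,0],0],[[-134,5,10],0],[[-134,5,10],0],[[-134,5,10],0]]'

```text
time_s: 2.15
tool_pos: [0.4815, -0.1432, 0.22]
tool_rot: [-179.9, -0.0, 95.3]
force: [0.1, 0.7, 0.1]
grip_width: 0.087
grasp_force: 0.0
```

Run:
```python
from h import *; import cv2
T=wristT(); im,d=viewer.read_camera("wrist"); np.savez("w2.npz",T=T,im=im,d=d); to((.481,-.145,.22),95.2)
s,_=viewer.read_camera("scene"); cv2.imwrite("pics/s1.png",np.hstack([im,s])[:, :]); 
a=np.load("w1.npz")["im"]
out=np.vstack([cv2.resize(np.hstack([a,im]),(800,250),interpolation=cv2.INTER_AREA),cv2.resize(s[60:278,160:510],(560,349))[:, :] if 0 else cv2.copyMakeBorder(cv2.resize(s[60:278,160:510],(560,349)),0,0,0,240,0)])
cv2.imwrite("pics/c1.png",out); print(out.shape)
```

```text
shift [-3.2 -1.2  0.2] turn 0.005 at [ 0.4819 -0.1417  0.2202] [-1.7995e+02 -5.0000e-02  9.5520e+01] t 2.2
(599, 800, 3)
```

View pics/c1.png

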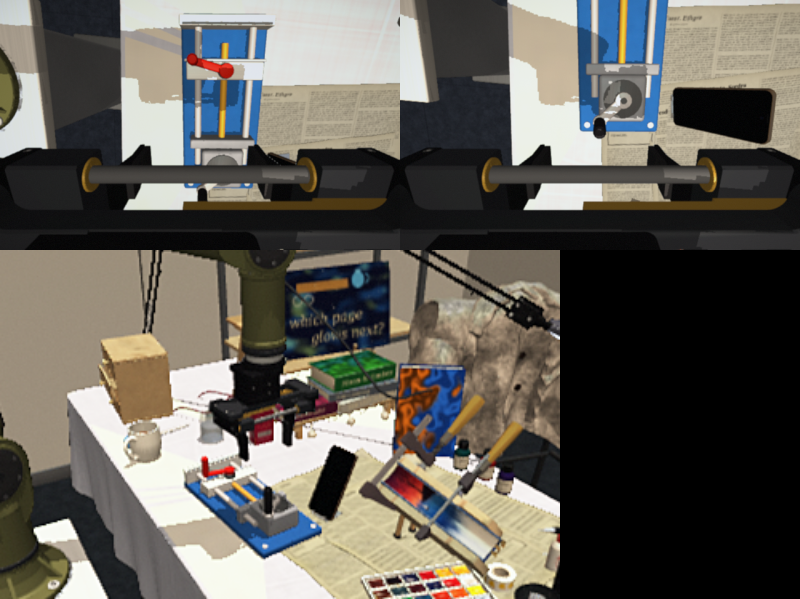

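The wrist view at bottom right shows the grip top at about (600,125) of the panel, just ahead of the open fingers. The scene view shows the gripper over the trimmer with a thin cord behind the wrist. I'll take a finer crop and check the wrist's clearance to that cord.

Run:
```python
from h import *; import cv2
np.set_printoptions(precision=3,suppress=True)
Z=np.load("w2.npz"); im=Z["im"]; cv2.imwrite("pics/w2c.png",cv2.resize(im[100:250,270:430],(640,600),interpolation=cv2.INTER_CUBIC))
for n in("top","scene"):
    _,d=viewer.read_camera(n); c=viewer.calibration(n);K,T=c["K"],c["T"]
    v,u=np.mgrid[:400,:640]; P=np.stack([(u-K[0,2])/K[0,0]*d,-(v-K[1,2])/K[1,1]*d,-d],-1)@T[:3,:3].T+T[:3,3]
    P=P[(d>0)&(abs(P[...,1]+.145)<.15)&(abs(P[...,0]-.5)<.2)]
    for z in np.arange(.24,.7,.03):
        Q=P[abs(P[:,2]-z)<.015]; 
        if len(Q): print(n,round(z,2),len(Q),"x",np.percentile(Q[:,0],[0,5,50,95,100]),"y",np.percentile(Q[:,1],[0,50,100]))
```

```text
top 0.24 36 x [0.673 0.684 0.692 0.699 0.7  ] y [-0.291 -0.28  -0.27 ]
top 0.27 2 x [0.697 0.697 0.698 0.698 0.699] y [-0.285 -0.283 -0.282]
top 0.3 11 x [0.422 0.423 0.427 0.433 0.434] y [-0.183 -0.18  -0.177]
top 0.33 75 x [0.389 0.391 0.41  0.692 0.698] y [-0.293 -0.182 -0.096]
top 0.36 29 x [0.631 0.631 0.635 0.643 0.646] y [-0.278 -0.247 -0.21 ]
top 0.39 28 x [0.436 0.439 0.629 0.632 0.633] y [-0.218 -0.188 -0.164]
top 0.42 41 x [0.618 0.618 0.623 0.628 0.629] y [-0.175 -0.137 -0.1  ]
top 0.45 47 x [0.607 0.608 0.613 0.619 0.619] y [-0.114 -0.075 -0.037]
top 0.48 35 x [0.598 0.6   0.605 0.61  0.61 ] y [-0.048 -0.018  0.003]
top 0.54 1 x [0.491 0.491 0.491 0.491 0.491] y [-0.169 -0.169 -0.169]
top 0.57 7 x [0.457 0.461 0.477 0.52  0.528] y [-0.171 -0.165 -0.089]
top 0.6 187 x [0.383 0.42  0.506 0.524 0.529] y [-0.19  -0.146 -0.076]
top 0.63 1753 x [0.302 0.358 0.443 0.5   0.519] y [-0.188 -0.134 -0.059]
top 0.66 1199 x [0.3   0.305 0.344 0.398 0.422] y [-0.143 -0.109 -0.057]
top 0.69 30 x [0.301 0.301 0.306 0.314 0.328] y [-0.115 -0.098 -0.082]
scene 0.24 185 x [0.425 0.428 0.528
[... 373 characters left out ...]
7 0.632] y [-0.213 -0.17  -0.108]
scene 0.42 326 x [0.444 0.446 0.469 0.622 0.629] y [-0.182 -0.17  -0.106]
scene 0.45 333 x [0.444 0.447 0.469 0.611 0.618] y [-0.18  -0.17  -0.038]
scene 0.48 329 x [0.445 0.447 0.467 0.507 0.608] y [-0.182 -0.171 -0.01 ]
scene 0.51 340 x [0.445 0.447 0.466 0.502 0.509] y [-0.181 -0.171 -0.131]
scene 0.54 339 x [0.421 0.441 0.463 0.5   0.51 ] y [-0.192 -0.177 -0.122]
scene 0.57 776 x [0.324 0.356 0.437 0.504 0.514] y [-0.196 -0.176 -0.11 ]
scene 0.6 1229 x [0.3   0.311 0.404 0.497 0.514] y [-0.196 -0.166 -0.107]
scene 0.63 1080 x [0.3   0.308 0.382 0.478 0.511] y [-0.19  -0.15  -0.097]
scene 0.66 352 x [0.3   0.302 0.33  0.381 0.405] y [-0.143 -0.131 -0.101]
```

View pics/w2c.png

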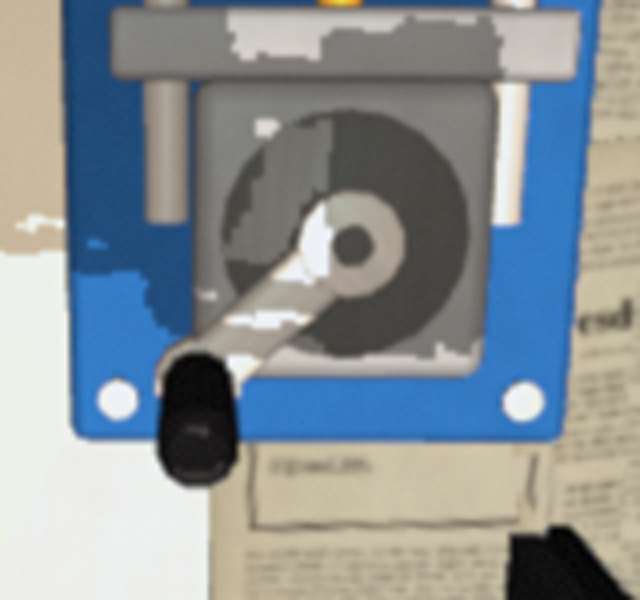

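The crop shows the grip top disc centred at about (198,448), the hub hole at (352,246), the shadowed gear head, and the phone at lower right. At its far point the wrist clears the cord by about 1 cm.

Run:
```python
from h import *
np.set_printoptions(precision=4,suppress=True)
T=np.load("w2.npz")["T"]; f=lambda u,v:(270+(u+.5)/4-.5,100+(v+.5)/4-.5)
t=lambda u,v:((u+.5)/6.957-.5+265,(v+.5)/6.957-.5+170)
hub=atz("wrist",*f(352,246),.081,T); g=atz("wrist",*f(198,448),.136,T); base=atz("wrist",*f(198,375),.08,T)
print("hub",hub,"grip",g,base)
print("tri grip",tri(ray("wrist",*f(198,448),T),ray("top",*t(660,232))),"hub",tri(ray("wrist",*f(352,246),T),ray("top",*t(580,183))))
d=(g-hub)[:2]; print(np.linalg.norm(d),np.degrees(np.arctan2(d[1],d[0]))%360)
# bed edge directions: bolts
b=[atz("wrist",*f(*p),.018,T) for p in((117,400),(523,402))]; print(b,np.degrees(np.arctan2(*(b[1]-b[0])[[1,0]])))
to((g[0],g[1],.107),95.2)
```

```text
hub [ 0.5153 -0.1094  0.081 ] grip [ 0.482  -0.1452  0.136 ] [ 0.482  -0.1444  0.08  ]
tri grip (array([ 0.4811, -0.1457,  0.1323]), np.float64(0.0024597751599230657)) hub (array([ 0.5139, -0.1081,  0.0892]), np.float64(0.0007258126491011969))
0.048885606932784285 227.09208439135566
[array([ 0.4603, -0.17  ,  0.018 ]), array([ 0.5805, -0.1594,  0.018 ])] 5.025890654082582
shift [ -4.4  -0.7 113.5] turn 0.008 at [ 0.4823 -0.1408  0.2205] [180.    -0.04  95.67] t 2.35
```

arm_command --series '[[[-2,0,35],0.005],[[-2.5,-0.5,70],0.005],[[-3,-0.5,100],0.005],[[-3,-0.5,113],0.005],[[-3,-0.5,113],0.005]]'

```text
time_s: 2.85
tool_pos: [0.4808, -0.1446, 0.1062]
tool_rot: [-179.8, -0.0, 95.3]
force: [-0.3, -0.4, 0.3]
grip_width: 0.0868
grasp_force: 0.0
```

arm_command --series '[[[0,0,0],0],[[0,0,0],0],[[0,0,0],0],[[0,0,0],0],[[0,0,0],0]]' --grip 1 --grip_force 22

```text
time_s: 3.35
tool_pos: [0.4822, -0.1457, 0.1081]
tool_rot: [179.9, -0.0, 95.2]
force: [0.1, -1.0, 0.4]
grip_width: 0.0551
grasp_force: 0.0
```

arm_command --series '[[[0,0,0],0],[[0,0,0],0],[[0,0,0],0],[[0,0,0],0],[[0,0,0],0]]'

```text
time_s: 3.85
tool_pos: [0.4819, -0.1456, 0.1075]
tool_rot: [180.0, -0.0, 95.2]
force: [0.0, 0.5, 0.3]
grip_width: 0.0171
grasp_force: 22.0
```

```bash
cat > tab.py <<'E'
import numpy as np,sys
a0,step,n=map(float,sys.argv[1:4]); R=float(sys.argv[4]) if len(sys.argv)>4 else 50
p=lambda a:np.array([-R*np.sin(np.radians(a)),-R*np.cos(np.radians(a))])
for k in range(int(n)):
    s=a0-k*step; prev=np.round(p(s)-p(a0),1)
    print(round(s%360,1),[[[*map(float,np.round(np.round(p(s-step*(i+1)/5)-p(a0),1)-prev,1)),0],0] for i in range(5)])
E
python3 tab.py 42 20 18
```

```text
42.0 [[[2.7, -2.2, 0], 0], [[5.5, -4.3, 0], 0], [[8.5, -6.1, 0], 0], [[11.5, -7.8, 0], 0], [[14.7, -9.2, 0], 0]]
22.0 [[[3.3, -1.2, 0], 0], [[6.7, -2.2, 0], 0], [[10.1, -2.9, 0], 0], [[13.5, -3.4, 0], 0], [[17.0, -3.6, 0], 0]]
2.0 [[[3.5, 0.0, 0], 0], [[7.0, 0.2, 0], 0], [[10.4, 0.7, 0], 0], [[13.9, 1.4, 0], 0], [[17.2, 2.4, 0], 0]]
342.0 [[[3.3, 1.2, 0], 0], [[6.5, 2.6, 0], 0], [[9.6, 4.3, 0], 0], [[12.5, 6.1, 0], 0], [[15.3, 8.2, 0], 0]]
322.0 [[[2.7, 2.2, 0], 0], [[5.2, 4.6, 0], 0], [[7.6, 7.2, 0], 0], [[9.7, 10.0, 0], 0], [[11.7, 12.9, 0], 0]]
302.0 [[[1.7, 3.0, 0], 0], [[3.2, 6.1, 0], 0], [[4.5, 9.4, 0], 0], [[5.6, 12.7, 0], 0], [[6.5, 16.1, 0], 0]]
282.0 [[[0.6, 3.4, 0], 0], [[0.9, 6.9, 0], 0], [[1.1, 10.4, 0], 0], [[0.9, 13.8, 0], 0], [[0.6, 17.3, 0], 0]]
262.0 [[[-0.6, 3.5, 0], 0], [[-1.5, 6.8, 0], 0], [[-2.6, 10.2, 0], 0], [[-3.9, 13.4, 0], 0], [[-5.4, 16.5, 0], 0]]
242.0 [[[-1.7, 3.1, 0], 0], [[-3.7, 5.9, 0], 0], [[-5.8, 8.7, 0], 0], [[-8.2, 11.3, 0], 0], [[-10.7, 13.7, 0], 0]]
222.0 [[[-2.7, 2.3, 0], 0], [[-5.5, 4.3, 0], 0], [[-8.4, 6.2, 0], 0], [[-11.5, 7.8, 0], 0], [[-14
[... 256 characters left out ...]
 [[[-3.3, -1.2, 0], 0], [[-6.5, -2.6, 0], 0], [[-9.5, -4.2, 0], 0], [[-12.5, -6.1, 0], 0], [[-15.3, -8.1, 0], 0]]
142.0 [[[-2.7, -2.3, 0], 0], [[-5.2, -4.7, 0], 0], [[-7.5, -7.3, 0], 0], [[-9.7, -10.1, 0], 0], [[-11.6, -12.9, 0], 0]]
122.0 [[[-1.8, -3.1, 0], 0], [[-3.3, -6.2, 0], 0], [[-4.6, -9.4, 0], 0], [[-5.7, -12.8, 0], 0], [[-6.6, -16.1, 0], 0]]
102.0 [[[-0.6, -3.5, 0], 0], [[-0.9, -7.0, 0], 0], [[-1.0, -10.4, 0], 0], [[-0.9, -13.9, 0], 0], [[-0.6, -17.4, 0], 0]]
82.0 [[[0.6, -3.4, 0], 0], [[1.5, -6.8, 0], 0], [[2.6, -10.1, 0], 0], [[3.9, -13.4, 0], 0], [[5.4, -16.5, 0], 0]]
62.0 [[[1.8, -3.0, 0], 0], [[3.7, -5.9, 0], 0], [[5.9, -8.7, 0], 0], [[8.2, -11.3, 0], 0], [[10.7, -13.7, 0], 0]]
```

arm_command --series '[[[2.7,-2.2,0],0],[[5.5,-4.3,0],0],[[8.5,-6.1,0],0],[[11.5,-7.8,0],0],[[14.7,-9.2,0],0]]'

```text
time_s: 4.35
tool_pos: [0.4711, -0.1317, 0.1075]
tool_rot: [180.0, -0.0, 95.2]
force: [1.8, -0.1, -1.0]
grip_width: 0.0172
grasp_force: 22.0
```

arm_command --series '[[[3.3,-1.2,0],0],[[6.7,-2.2,0],0],[[10.1,-2.9,0],0],[[13.5,-3.4,0],0],[[17,-3.6,0],0]]'

```text
time_s: 4.85
tool_pos: [0.4659, -0.1151, 0.1075]
tool_rot: [-180.0, -0.0, 95.2]
force: [-1.4, -1.3, -0.4]
grip_width: 0.0174
grasp_force: 22.0
```

arm_command --series '[[[3.5,0,0],0],[[7,0.2,0],0],[[10.4,0.7,0],0],[[13.9,1.4,0],0],[[17.2,2.4,0],0]]'

```text
time_s: 5.35
tool_pos: [0.4667, -0.0974, 0.1075]
tool_rot: [-180.0, -0.0, 95.2]
force: [-2.8, 0.5, 3.5]
grip_width: 0.0175
grasp_force: 22.0
```

arm_command --series '[[[3.3,1.2,0],0],[[6.5,2.6,0],0],[[9.6,4.3,0],0],[[12.5,6.1,0],0],[[15.3,8.2,0],0]]'

```text
time_s: 5.85
tool_pos: [0.4736, -0.0811, 0.1075]
tool_rot: [-180.0, -0.1, 95.2]
force: [-4.4, 3.2, 3.6]
grip_width: 0.0171
grasp_force: 22.0
```

arm_command --series '[[[2.7,2.2,0],0],[[5.2,4.6,0],0],[[7.6,7.2,0],0],[[9.7,10,0],0],[[11.7,12.9,0],0]]'

```text
time_s: 6.35
tool_pos: [0.486, -0.0681, 0.1075]
tool_rot: [180.0, -0.1, 95.2]
force: [-2.6, 3.6, 2.4]
grip_width: 0.0173
grasp_force: 22.0
```

arm_command --series '[[[1.9,2.8,0],0],[[3.5,5.8,0],0],[[5,8.9,0],0],[[6.3,12,0],0],[[7.2,15.4,0],0]]'

```text
time_s: 6.85
tool_pos: [0.5009, -0.0607, 0.1076]
tool_rot: [180.0, 0.0, 95.2]
force: [-1.9, 1.6, -0.6]
grip_width: 0.0172
grasp_force: 22.0
```

arm_command --series '[[[0.6,3.4,0],0],[[0.9,6.9,0],0],[[1.1,10.4,0],0],[[0.9,13.8,0],0],[[0.6,17.3,0],0]]'

```text
time_s: 7.35
tool_pos: [0.5179, -0.0585, 0.1076]
tool_rot: [180.0, 0.0, 95.2]
force: [-0.3, 2.1, -0.8]
grip_width: 0.0172
grasp_force: 22.0
```

arm_command --series '[[[-0.6,3.5,0],0],[[-1.5,6.8,0],0],[[-2.6,10.2,0],0],[[-3.9,13.4,0],0],[[-5.4,16.5,0],0]]'

```text
time_s: 7.85
tool_pos: [0.5348, -0.0624, 0.1076]
tool_rot: [180.0, 0.0, 95.2]
force: [0.4, 1.5, -0.5]
grip_width: 0.0174
grasp_force: 22.0
```

Run:
```python
from h import *
from scipy.spatial import cKDTree
np.set_printoptions(precision=3,suppress=True)
A=np.array([.555,.294,.618]);B=np.array([.634,-.245,.36]); C=np.array([.617,-.1,.437])
for n in("top","scene"):
    _,d=viewer.read_camera(n); c=viewer.calibration(n);K,T=c["K"],c["T"]
    v,u=np.mgrid[:400,:640]; P=np.stack([(u-K[0,2])/K[0,0]*d,-(v-K[1,2])/K[1,1]*d,-d],-1)@T[:3,:3].T+T[:3,3]
    P=P[(d>0)&(P[...,2]>.33)&(abs(P[...,1]+.1)<.2)&(abs(P[...,0]-.5)<.2)]
    L=np.vstack([np.linspace(A,C,200),np.linspace(C,B,100)])
    D=cKDTree(L).query(P)[0]; k=D>.012; i=np.argsort(D[k])[:5]; print(n,(~k).sum(),D[k][i],P[k][i])
    for z in np.arange(.36,.6,.03):
        Q=P[k&(abs(P[:,2]-z)<.015)]
        if len(Q): print(round(z,2),len(Q),"xmax",np.percentile(Q[:,0],[90,99]))
o=env.get_obs();print(o["tool_pos"],o["qpos"],o["effort"])
```

```text
top 216 [0.016 0.018 0.018 0.018 0.018] [[ 0.639 -0.254  0.348]
 [ 0.639 -0.257  0.348]
 [ 0.636 -0.26   0.35 ]
 [ 0.639 -0.26   0.35 ]
 [ 0.637 -0.257  0.347]]
0.36 9 xmax [0.642 0.652]
0.45 6 xmax [0.528 0.535]
0.48 65 xmax [0.575 0.581]
0.51 630 xmax [0.56  0.573]
0.54 723 xmax [0.509 0.523]
0.57 660 xmax [0.449 0.462]
scene 152 [0.013 0.016 0.017 0.02  0.021] [[ 0.636 -0.255  0.352]
 [ 0.635 -0.257  0.35 ]
 [ 0.637 -0.258  0.35 ]
 [ 0.635 -0.261  0.348]
 [ 0.637 -0.263  0.349]]
0.36 243 xmax [0.553 0.637]
0.39 242 xmax [0.55 0.56]
0.42 235 xmax [0.546 0.56 ]
0.45 332 xmax [0.553 0.566]
0.48 580 xmax [0.55  0.566]
0.51 769 xmax [0.53  0.559]
0.54 798 xmax [0.473 0.502]
0.57 648 xmax [0.419 0.446]
[ 0.535 -0.063  0.108] [-32.948  12.308  41.12  108.824  -9.111  62.083  16.998] [  1.13  -31.631   5.548 -27.853   0.585   0.351   0.042]
```

arm_command --series '[[[-1.7,3.1,0],0],[[-3.7,5.9,0],0],[[-5.8,8.7,0],0],[[-8.2,11.3,0],0],[[-10.7,13.7,0],0]]'

```text
time_s: 8.45
tool_pos: [0.5495, -0.0719, 0.1076]
tool_rot: [180.0, 0.0, 95.2]
force: [1.0, 1.8, -0.8]
grip_width: 0.0173
grasp_force: 22.0
```

```bash
cat > clr.py <<'E'
from h import *
from scipy.spatial import cKDTree
np.set_printoptions(precision=3,suppress=True)
A=np.array([.555,.294,.618]);B=np.array([.634,-.245,.36]); C=np.array([.617,-.1,.437])
L=np.vstack([np.linspace(A,C,200),np.linspace(C,B,100)])
for n in("top","scene"):
    _,d=viewer.read_camera(n); c=viewer.calibration(n);K,T=c["K"],c["T"]
    v,u=np.mgrid[:400,:640]; P=np.stack([(u-K[0,2])/K[0,0]*d,-(v-K[1,2])/K[1,1]*d,-d],-1)@T[:3,:3].T+T[:3,3]
    P=P[(d>0)&(P[...,2]>.37)&(abs(P[...,1]+.06)<.14)&(abs(P[...,0]-.5)<.2)]
    D=cKDTree(L).query(P)[0]; k=D>.009; i=np.argsort(D[k])[:6]; print(n,(~k).sum(),np.c_[D[k][i],P[k][i]])
o=env.get_obs();print(o["tool_pos"],o["force"],o["effort"])
E
python3 clr.py
```

```text
top 173 [[ 0.009  0.591  0.069  0.504]
 [ 0.018  0.596 -0.056  0.471]
 [ 0.027  0.597 -0.051  0.486]
 [ 0.03   0.595 -0.048  0.491]
 [ 0.031  0.594 -0.045  0.494]
 [ 0.032  0.586 -0.035  0.494]]
scene 83 [[ 0.043  0.586 -0.055  0.498]
 [ 0.043  0.576 -0.101  0.424]
 [ 0.043  0.576 -0.101  0.422]
 [ 0.044  0.584 -0.053  0.501]
 [ 0.046  0.58  -0.121  0.454]
 [ 0.046  0.582 -0.057  0.499]]
[ 0.55  -0.072  0.108] [ 2.018  1.461 -1.628] [  1.049 -33.811   6.315 -27.453   0.562   0.643   0.048]
```

arm_command --series '[[[-2.7,2.3,0],0],[[-5.5,4.3,0],0],[[-8.4,6.2,0],0],[[-11.5,7.8,0],0],[[-14.7,9.2,0],0]]'

```text
time_s: 9.05
tool_pos: [0.5578, -0.0818, 0.1074]
tool_rot: [-179.7, -0.4, 95.3]
force: [-5.4, 10.0, 4.9]
grip_width: 0.0173
grasp_force: 22.0
```

arm_command --series '[[[-3.3,1.2,0],0],[[-6.6,2.2,0],0],[[-10.1,2.9,0],0],[[-13.5,3.4,0],0],[[-17,3.6,0],0]]'

```text
time_s: 9.55
tool_pos: [0.5642, -0.0974, 0.1075]
tool_rot: [-179.9, -0.4, 95.4]
force: [-1.5, 11.3, 2.0]
grip_width: 0.0177
grasp_force: 22.0
```

```bash
python3 clr.py
```

```text
top 135 [[ 0.01   0.624 -0.169  0.412]
 [ 0.034  0.6   -0.062  0.491]
 [ 0.037  0.614 -0.083  0.486]
 [ 0.038  0.608 -0.086  0.485]
 [ 0.04   0.608 -0.089  0.486]
 [ 0.041  0.612 -0.081  0.491]]
scene 56 [[ 0.028  0.593 -0.128  0.423]
 [ 0.028  0.592 -0.129  0.426]
 [ 0.029  0.593 -0.123  0.413]
 [ 0.03   0.594 -0.122  0.409]
 [ 0.031  0.594 -0.121  0.406]
 [ 0.033  0.594 -0.122  0.404]]
[ 0.564 -0.098  0.107] [-2.199  9.106  1.679] [  5.156 -34.704  11.244 -27.854   2.521  -1.36    0.043]
```

```bash
python3 tab.py 182 40 9
cat > ang.py <<'E'
from h import *
from scipy.optimize import least_squares
P=np.array([(.4819,-.1456),(.4711,-.1317),(.4659,-.1151),(.4667,-.0974),(.4736,-.0811),(.486,-.0681),(.5009,-.0607),(.5179,-.0585),(.5348,-.0624),(.5495,-.0719),(.5578,-.0818),(.5642,-.0974)])
f=least_squares(lambda c:np.hypot(*(P-c[:2]).T)-.05,[.515,-.109]); c=f.x
A=lambda p:(np.degrees(np.arctan2(*(np.array(p)[:2]-c)[::-1]))-185.1)%360
print("c",c,"res mm",np.round(f.fun*1000,1)); print([round(A(p),1) for p in P])
o=env.get_obs(); print("now",round(A(o["tool_pos"]),1),np.round(o["tool_pos"],4),np.round(o["force"],1))
E
python3 ang.py
```

```text
182.0 [[[-7.0, -0.2, 0], 0], [[-13.8, -1.5, 0], 0], [[-20.5, -3.6, 0], 0], [[-26.7, -6.7, 0], 0], [[-32.5, -10.6, 0], 0]]
142.0 [[[-5.2, -4.6, 0], 0], [[-9.7, -10.0, 0], 0], [[-13.4, -15.9, 0], 0], [[-16.2, -22.3, 0], 0], [[-18.2, -29.0, 0], 0]]
102.0 [[[-0.9, -6.9, 0], 0], [[-0.9, -13.9, 0], 0], [[0.0, -20.8, 0], 0], [[2.0, -27.5, 0], 0], [[4.8, -33.8, 0], 0]]
62.0 [[[3.7, -6.0, 0], 0], [[8.2, -11.3, 0], 0], [[13.4, -16.0, 0], 0], [[19.2, -19.9, 0], 0], [[25.4, -22.9, 0], 0]]
22.0 [[[6.7, -2.2, 0], 0], [[13.5, -3.4, 0], 0], [[20.5, -3.6, 0], 0], [[27.4, -2.9, 0], 0], [[34.2, -1.2, 0], 0]]
342.0 [[[6.5, 2.6, 0], 0], [[12.5, 6.1, 0], 0], [[18.0, 10.4, 0], 0], [[22.9, 15.4, 0], 0], [[27.0, 21.0, 0], 0]]
302.0 [[[3.2, 6.2, 0], 0], [[5.6, 12.7, 0], 0], [[7.1, 19.6, 0], 0], [[7.6, 26.5, 0], 0], [[7.1, 33.5, 0], 0]]
262.0 [[[-1.5, 6.8, 0], 0], [[-3.9, 13.4, 0], 0], [[-7.1, 19.5, 0], 0], [[-11.2, 25.2, 0], 0], [[-16.1, 30.2, 0], 0]]
222.0 [[[-5.5, 4.3, 0], 0], [[-11.5, 7.8, 0], 0], [[-18.0, 10.4, 0], 0], [[-24.8, 12.1, 0], 0], [[-31.7, 12.8, 0], 0]]
c [ 0.51544881 -0.10849616] res mm [ 0.   0.1 -0.  -0.   0.  -0.  -0.   0.1 -0.  -0.   0.1 -0. ]
[np.float64(42.8), np.float64(22.5), np.float64(2.5), np.float64(342.1), np.float64(321.7), np.float64(301.0), np.float64(281.8), np.float64(262.1), np.float64(242.1), np.float64(222.0), np.float64(207.1), np.float64(187.7)]
now 186.9 [ 0.5643 -0.0981  0.1075] [-2.2  9.1  1.7]
```

arm_command --series '[[[-7,-0.2,0],0],[[-13.8,-1.5,0],0],[[-20.5,-3.6,0],0],[[-26.7,-6.7,0],0],[[-32.5,-10.6,0],0]]'

```text
time_s: 10.15
tool_pos: [0.5598, -0.1311, 0.1077]
tool_rot: [179.7, -0.2, 95.4]
force: [7.2, 8.3, -4.1]
grip_width: 0.0172
grasp_force: 22.0
```

arm_command --series '[[[-5.2,-4.6,0],0],[[-9.7,-10,0],0],[[-13.4,-15.9,0],0],[[-16.2,-22.3,0],0],[[-18.2,-29,0],0]]'

```text
time_s: 10.65
tool_pos: [0.5333, -0.155, 0.1078]
tool_rot: [179.6, 0.0, 95.3]
force: [9.6, 2.9, -7.4]
grip_width: 0.0171
grasp_force: 22.0
```

```bash
python3 ang.py|tail -1
```

```text
now 105.9 [ 0.5333 -0.155   0.1078] [ 9.6  2.9 -7.4]
```

arm_command --series '[[[-0.9,-6.9,0],0],[[-0.9,-13.9,0],0],[[0,-20.8,0],0],[[2,-27.5,0],0],[[4.8,-33.8,0],0]]'

```text
time_s: 11.15
tool_pos: [0.4987, -0.1556, 0.1078]
tool_rot: [179.6, 0.2, 95.2]
force: [11.0, -1.6, -10.6]
grip_width: 0.0173
grasp_force: 22.0
```

arm_command --series '[[[3.7,-6,0],0],[[8.2,-11.3,0],0],[[13.4,-16,0],0],[[19.2,-19.9,0],0],[[25.4,-22.9,0],0]]'

```text
time_s: 11.65
tool_pos: [0.4729, -0.1348, 0.1078]
tool_rot: [179.6, 0.4, 95.1]
force: [8.9, -6.9, -11.7]
grip_width: 0.0173
grasp_force: 22.0
```

arm_command --series '[[[6.7,-2.2,0],0],[[13.5,-3.4,0],0],[[20.5,-3.6,0],0],[[27.4,-2.9,0],0],[[34.2,-1.2,0],0]]'

```text
time_s: 12.15
tool_pos: [0.4656, -0.1032, 0.1075]
tool_rot: [-180.0, 0.4, 95.0]
force: [-0.4, -11.1, -0.7]
grip_width: 0.0172
grasp_force: 22.0
```

```bash
python3 ang.py|tail -1
```

```text
now 348.9 [ 0.4656 -0.1032  0.1075] [ -0.4 -11.1  -0.7]
```

arm_command --series '[[[6.5,2.6,0],0],[[12.5,6.1,0],0],[[18,10.4,0],0],[[22.9,15.4,0],0],[[27,21,0],0]]'

```text
time_s: 12.65
tool_pos: [0.4808, -0.0724, 0.1072]
tool_rot: [-179.5, 0.1, 95.0]
force: [-10.6, -4.0, 9.6]
grip_width: 0.0174
grasp_force: 22.0
```

arm_command --series '[[[3.2,6.2,0],0],[[5.6,12.7,0],0],[[7.1,19.6,0],0],[[7.6,26.5,0],0],[[7.1,33.5,0],0]]'

```text
time_s: 13.15
tool_pos: [0.5136, -0.0584, 0.1073]
tool_rot: [-179.5, -0.1, 95.2]
force: [-10.6, 3.4, 9.2]
grip_width: 0.0174
grasp_force: 22.0
```

arm_command --series '[[[-1.5,6.8,0],0],[[-3.9,13.4,0],0],[[-7.1,19.5,0],0],[[-11.2,25.2,0],0],[[-16.1,30.2,0],0]]'

```text
time_s: 13.65
tool_pos: [0.5464, -0.0691, 0.1073]
tool_rot: [-179.6, -0.3, 95.3]
force: [-7.1, 7.5, 7.4]
grip_width: 0.0174
grasp_force: 22.0
```

```bash
python3 ang.py|tail -1
```

```text
now 226.7 [ 0.5464 -0.0691  0.1073] [-7.1  7.5  7.4]
```

arm_command --series '[[[-5.5,4.3,0],0],[[-11.5,7.8,0],0],[[-18,10.4,0],0],[[-24.8,12.1,0],0],[[-31.7,12.8,0],0]]'

```text
time_s: 14.15
tool_pos: [0.5642, -0.0975, 0.1075]
tool_rot: [-179.9, -0.4, 95.4]
force: [-1.8, 11.4, 2.8]
grip_width: 0.017
grasp_force: 22.0
```

arm_command --series '[[[-7,-0.2,0],0],[[-13.8,-1.5,0],0],[[-20.5,-3.6,0],0],[[-26.7,-6.7,0],0],[[-32.5,-10.6,0],0]]'

```text
time_s: 14.65
tool_pos: [0.5598, -0.1311, 0.1077]
tool_rot: [179.7, -0.2, 95.4]
force: [7.1, 8.6, -3.7]
grip_width: 0.0175
grasp_force: 22.0
```

arm_command --series '[[[-5.2,-4.6,0],0],[[-9.7,-10,0],0],[[-13.4,-15.9,0],0],[[-16.2,-22.3,0],0],[[-18.2,-29,0],0]]'

```text
time_s: 15.15
tool_pos: [0.5333, -0.155, 0.1078]
tool_rot: [179.6, 0.0, 95.3]
force: [9.9, 2.9, -8.7]
grip_width: 0.0171
grasp_force: 22.0
```

```bash
python3 ang.py|tail -1
```

```text
now 105.9 [ 0.5333 -0.155   0.1078] [ 9.9  2.9 -8.7]
```

arm_command --series '[[[-0.9,-6.9,0],0],[[-0.9,-13.9,0],0],[[0,-20.8,0],0],[[2,-27.5,0],0],[[4.8,-33.8,0],0]]'

```text
time_s: 15.65
tool_pos: [0.4987, -0.1556, 0.1078]
tool_rot: [179.6, 0.2, 95.2]
force: [11.5, -2.3, -10.9]
grip_width: 0.0173
grasp_force: 22.0
```

arm_command --series '[[[3.7,-6,0],0],[[8.2,-11.3,0],0],[[13.4,-16,0],0],[[19.2,-19.9,0],0],[[25.4,-22.9,0],0]]'

```text
time_s: 16.15
tool_pos: [0.4729, -0.1348, 0.1078]
tool_rot: [179.6, 0.4, 95.1]
force: [8.3, -7.0, -11.3]
grip_width: 0.0172
grasp_force: 22.0
```

arm_command --series '[[[6.7,-2.2,0],0],[[13.5,-3.4,0],0],[[20.5,-3.6,0],0],[[27.4,-2.9,0],0],[[34.2,-1.2,0],0]]'

```text
time_s: 16.65
tool_pos: [0.4657, -0.1032, 0.1075]
tool_rot: [-180.0, 0.4, 95.0]
force: [-0.6, -11.4, -1.1]
grip_width: 0.017
grasp_force: 22.0
```

arm_command --series '[[[6.5,2.6,0],0],[[12.5,6.1,0],0],[[18,10.4,0],0],[[22.9,15.4,0],0],[[27,21,0],0]]'

```text
time_s: 17.15
tool_pos: [0.4808, -0.0724, 0.1072]
tool_rot: [-179.5, 0.1, 95.0]
force: [-11.8, -4.4, 9.1]
grip_width: 0.0171
grasp_force: 22.0
```

```bash
python3 ang.py|tail -1
```

```text
now 308.7 [ 0.4808 -0.0724  0.1072] [-11.8  -4.4   9.1]
```

arm_command --series '[[[3.2,6.2,0],0],[[5.6,12.7,0],0],[[7.1,19.6,0],0],[[7.6,26.5,0],0],[[7.1,33.5,0],0]]'

```text
time_s: 17.65
tool_pos: [0.5136, -0.0584, 0.1073]
tool_rot: [-179.5, -0.1, 95.2]
force: [-10.1, 2.7, 8.7]
grip_width: 0.0172
grasp_force: 22.0
```

arm_command --series '[[[-1.5,6.8,0],0],[[-3.9,13.4,0],0],[[-7.1,19.5,0],0],[[-11.2,25.2,0],0],[[-16.1,30.2,0],0]]'

```text
time_s: 18.15
tool_pos: [0.5464, -0.0691, 0.1073]
tool_rot: [-179.6, -0.3, 95.3]
force: [-7.2, 7.0, 7.0]
grip_width: 0.0174
grasp_force: 22.0
```

arm_command --series '[[[-1.5,1.3,0],0],[[-3,2.5,0],0],[[-5,4,0],0],[[-5,4,0],0],[[-5,4,0],0]]'

```text
time_s: 18.65
tool_pos: [0.5514, -0.0736, 0.1074]
tool_rot: [-179.7, -0.3, 95.3]
force: [-5.9, 7.1, 5.4]
grip_width: 0.0172
grasp_force: 22.0
```

```bash
python3 ang.py|tail -1
```

```text
now 219.1 [ 0.5514 -0.0736  0.1074] [-5.9  7.1  5.4]
```

arm_command --series '[[[-1.1,0.8,0],0],[[-2.2,1.6,0],0],[[-3.4,2.3,0],0],[[-3.4,2.3,0],0],[[-3.4,2.3,0],0]]'

```text
time_s: 19.15
tool_pos: [0.5539, -0.0765, 0.1074]
tool_rot: [-179.7, -0.3, 95.3]
force: [-6.1, 7.5, 4.9]
grip_width: 0.0173
grasp_force: 22.0
```

```bash
python3 ang.py|tail -1
```

```text
now 214.7 [ 0.5539 -0.0765  0.1074] [-6.1  7.5  4.9]
```

Measured crank angle is 214.7°, within 0.2° of the target. I'll ease off the load before letting go.

arm_command --series '[[[1,-0.7,0],0],[[2,-1.4,0],0],[[2.8,-2,0],0],[[2.8,-2,0],0],[[2.8,-2,0],0]]'

```text
time_s: 19.65
tool_pos: [0.5532, -0.0757, 0.1075]
tool_rot: [-179.9, -0.1, 95.3]
force: [-1.7, 5.9, 1.5]
grip_width: 0.0171
grasp_force: 22.0
```

```bash
python3 ang.py|tail -1
```

```text
now 215.9 [ 0.5532 -0.0757  0.1075] [-1.7  5.9  1.5]
```

arm_command --series '[[[1,-0.7,0],0],[[1.8,-1.2,0],0],[[1.8,-1.2,0],0],[[1.8,-1.2,0],0],[[1.8,-1.2,0],0]]'

```text
time_s: 20.15
tool_pos: [0.5526, -0.0752, 0.1076]
tool_rot: [180.0, -0.0, 95.2]
force: [0.6, 3.8, -1.0]
grip_width: 0.0169
grasp_force: 22.0
```

```bash
python3 ang.py|tail -1
```

```text
now 216.7 [ 0.5526 -0.0752  0.1076] [ 0.6  3.8 -1. ]
```

arm_command --series '[[[0,0,0],0],[[0,0,0],0],[[0,0,0],0],[[0,0,0],0],[[0,0,0],0]]' --grip -1

```text
time_s: 20.65
tool_pos: [0.5524, -0.0756, 0.1076]
tool_rot: [-180.0, 0.0, 95.2]
force: [-0.3, 0.2, 0.1]
grip_width: 0.049
grasp_force: 0.0
```

arm_command --series '[[[0,0,-5],0],[[0,0,-25],0],[[0,0,-55],0],[[0,0,-85],0],[[0,0,-110],0]]'

```text
time_s: 21.15
tool_pos: [0.5528, -0.0755, 0.2197]
tool_rot: [179.9, 0.0, 95.2]
force: [-0.0, 0.0, 0.2]
grip_width: 0.0844
grasp_force: 0.0
```

Run:
```python
from h import *
to((.45,.02,.22),185.2)
```

```text
shift [104.4 -93.7  -0.5] turn -1.571 at [ 0.5528 -0.0755  0.2197] [1.7991e+02 1.0000e-02 9.5200e+01] t 21.15
```

arm_command --series '[[[21,-29,0],0],[[42,-58,0],0],[[63,-88,0],0],[[63,-88,0],0],[[63,-88,0],0]]'

```text
time_s: 21.65
tool_pos: [0.4593, -0.0203, 0.2183]
tool_rot: [179.9, -0.1, 95.3]
force: [0.3, -0.1, 0.1]
grip_width: 0.087
grasp_force: 0.0
```

Run:
```python
from h import *; import cv2
T=wristT(); im,d=viewer.read_camera("wrist"); np.savez("w3.npz",T=T,im=im,d=d); o=env.get_obs(); print(o["tool_pos"],o["tool_rot"])
a=np.load("w1.npz")["im"]
cv2.imwrite("pics/w3c.png",np.hstack([cv2.resize(im[60:200,270:460],(760,560),interpolation=cv2.INTER_CUBIC)]))
```

```text
[ 0.45984411 -0.02089562  0.21823528] [ 1.79888359e+02 -9.73122450e-03  9.51963625e+01]
```

View pics/w3c.png

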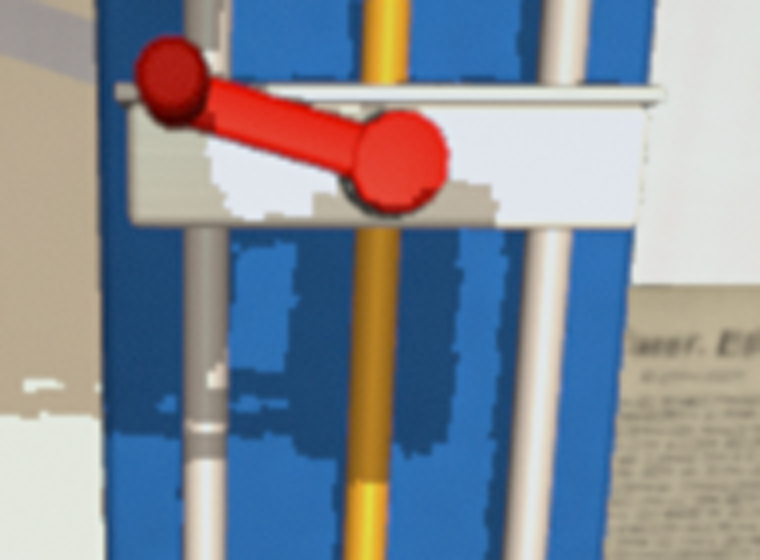

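The crop shows the peg's top disc centred at about (170,74) and the lever hub at (401,160), with the lever slightly past open.

Run:
```python
from h import *
np.set_printoptions(precision=4,suppress=True)
T=np.load("w3.npz")["T"]; f=lambda u,v:(270+(u+.5)/4-.5,60+(v+.5)/4-.5)
t=lambda u,v:((u+.5)/6.957-.5+265,(v+.5)/6.957-.5+170)
p=atz("wrist",*f(170,74),.107,T); 
for z in(.062,.07):
    q=atz("wrist",*f(401,160),z,T); d=(p-q)[:2]; print(p,q,np.linalg.norm(d),np.degrees(np.arctan2(d[1],d[0])))
print(tri(ray("wrist",*f(170,74),T),ray("top",*t(205,312))))
to((p[0],p[1],.17),172); to((p[0],p[1],.082),172)
```

```text
[0.4451 0.08   0.107 ] [0.5003 0.0705 0.062 ] 0.05597938031586902 170.22910246171242
[0.4451 0.08   0.107 ] [0.4991 0.0701 0.07  ] 0.054835452723964985 169.54997612534743
(array([0.4453, 0.0761, 0.1196]), np.float64(0.005323418847970237))
shift [101.8  -5.6  48.2] turn -1.34 at [ 0.4598 -0.0209  0.2182] [179.89  -0.01  95.2 ] t 21.7
shift [101.8  -5.8 136.2] turn -1.34 at [ 0.4598 -0.0209  0.2182] [179.89  -0.01  95.2 ] t 21.7
```

arm_command --series '[[[20,-1,8],-0.14],[[40,-2,16],-0.28],[[60,-3,24],-0.42],[[80,-4,32],-0.56],[[101,-5.5,40],-0.7]]'

```text
time_s: 22.2
tool_pos: [0.4457, 0.0793, 0.1773]
tool_rot: [-180.0, 0.1, 135.5]
force: [-0.0, -1.0, 0.6]
grip_width: 0.087
grasp_force: 0.0
```

arm_command --series '[[[0,0,0],-0.14],[[0,0,0],-0.28],[[0,0,0],-0.42],[[0,0,0],-0.56],[[0,0,0],-0.64]]'

```text
time_s: 22.7
tool_pos: [0.4458, 0.0786, 0.1776]
tool_rot: [-179.9, 0.0, 172.1]
force: [0.1, 0.5, -0.2]
grip_width: 0.0866
grasp_force: 0.0
```

Run:
```python
from h import *
to((.4455,.079,.082),172); print(env.get_obs()["qpos"])
```

```text
shift [ 0.4  0.4 95.6] turn 0.002 at [0.4458 0.0786 0.1776] [-1.7993e+02  4.0000e-02  1.7213e+02] t 22.7
[-47.77715346  -5.74089859  32.80137804 114.93517314   3.39064376
  69.92211707  65.85796652]
```

arm_command --series '[[[0,0,30],0],[[0,0,60],0],[[0,0,85],0],[[0,0,95],0],[[0,0,95],0]]'

```text
time_s: 23.2
tool_pos: [0.4443, 0.0786, 0.0815]
tool_rot: [-179.8, -0.1, 171.9]
force: [-0.0, -0.9, -0.0]
grip_width: 0.0869
grasp_force: 0.0
```

arm_command --series '[[[0,0,0],0],[[0,0,0],0],[[0,0,0],0],[[0,0,0],0],[[0,0,0],0]]' --grip 1 --grip_force 10

```text
time_s: 23.7
tool_pos: [0.4446, 0.0798, 0.083]
tool_rot: [180.0, 0.0, 172.0]
force: [-0.7, 0.2, 0.2]
grip_width: 0.0547
grasp_force: 0.0
```

arm_command --series '[[[0,0,0],0],[[0,0,0],0],[[0,0,0],0],[[0,0,0],0],[[0,0,0],0]]'

```text
time_s: 24.2
tool_pos: [0.4444, 0.0797, 0.0825]
tool_rot: [180.0, -0.0, 172.0]
force: [-0.3, 0.5, -0.0]
grip_width: 0.016
grasp_force: 10.0
```

Run:
```python
import numpy as np
# peg path in tool axes: yaw0=172, pivot .4995,.0702, lever angle 170 -> 105 (cw), tool yaw follows
yaw=np.radians(172); tx=np.array([np.cos(yaw),np.sin(yaw)]); ty=np.array([np.sin(yaw),-np.cos(yaw)])
p=lambda a:.055e3*np.array([np.cos(np.radians(a)),np.sin(np.radians(a))])
for a in np.arange(170,98,-6): d=p(a)-p(170); print(a,np.round([d@tx,d@ty,np.radians(170-a)],2))
```

```text
170 [0. 0. 0.]
164 [-0.5   5.74  0.1 ]
158 [-1.6  11.39  0.21]
152 [-3.28 16.89  0.31]
146 [-5.53 22.19  0.42]
140 [-8.32 27.23  0.52]
134 [-11.63  31.94   0.63]
128 [-15.4   36.29   0.73]
122 [-19.61  40.21   0.84]
116 [-24.21  43.68   0.94]
110 [-29.15  46.64   1.05]
104 [-34.36  49.08   1.15]
```

arm_command --series '[[[-0.5,5.7,0],0.105],[[-1.6,11.4,0],0.21],[[-3.3,16.9,0],0.315],[[-5.5,22.2,0],0.42],[[-8.3,27.2,0],0.525]]'

```text
time_s: 24.7
tool_pos: [0.4564, 0.1054, 0.0825]
tool_rot: [-180.0, -0.0, 141.7]
force: [1.1, -0.7, 0.2]
grip_width: 0.0158
grasp_force: 10.0
```

arm_command --series '[[[-0.5,5.7,0],0.105],[[-1.6,11.4,0],0.21],[[-3.3,16.9,0],0.315],[[-5.5,22.2,0],0.42],[[-8.3,27.2,0],0.525]]'

```text
time_s: 25.2
tool_pos: [0.4797, 0.122, 0.0825]
tool_rot: [-180.0, -0.0, 111.6]
force: [-0.1, -0.4, 0.8]
grip_width: 0.0157
grasp_force: 10.0
```

```bash
cat > lev.py <<'E'
from h import *
o=env.get_obs(); d=o["tool_pos"][:2]-np.array([.4995,.0702]); a=np.degrees(np.arctan2(d[1],d[0])); print("lever deg",a,"rad",np.radians(185.1-a),"r",np.linalg.norm(d),o["tool_pos"],o["force"],o["wrist_torque"])
E
python3 lev.py
```

```text
lever deg 110.89442520648272 rad 1.2951316034817877 r 0.0554414084232782 [0.47972698 0.12199554 0.08253054] [-0.09777488 -0.43904501  0.80171993] [-0.11058698  0.14051576  0.07094392]
```

arm_command --series '[[[-0.1,1.9,0],0.03],[[-0.2,3.8,0],0.07],[[-0.5,5.7,0],0.1],[[-0.7,7.2,0],0.11],[[-0.9,8.2,0],0.12]]'

```text
time_s: 25.7
tool_pos: [0.4855, 0.1237, 0.0823]
tool_rot: [-179.7, -0.0, 105.0]
force: [-8.5, -1.9, 7.5]
grip_width: 0.0158
grasp_force: 10.0
```

```bash
python3 lev.py
```

```text
lever deg 104.70930717494474 rad 1.403082277756596 r 0.05526552336408856 [0.48546725 0.12365428 0.08228366] [-8.54246117 -1.9286326   7.46249857] [-0.31438371  1.89769576  0.04301336]
```

The lever is on its stop at 1.40 rad with 8.5 N against it. Now I'll relax, release and lift clear.

arm_command --series '[[[0,-1,0],0],[[0,-1.8,0],0],[[0,-1.8,0],0],[[0,-1.8,0],0],[[0,-1.8,0],0]]'

```text
time_s: 26.2
tool_pos: [0.4854, 0.1236, 0.0824]
tool_rot: [-179.9, -0.0, 105.0]
force: [-4.8, 0.9, 3.6]
grip_width: 0.0156
grasp_force: 10.0
```

arm_command --series '[[[0,0,0],0],[[0,0,0],0],[[0,0,0],0],[[0,0,0],0],[[0,0,0],0]]' --grip -0.2

```text
time_s: 26.7
tool_pos: [0.4863, 0.1233, 0.0826]
tool_rot: [180.0, 0.0, 104.9]
force: [-0.5, 0.5, 0.5]
grip_width: 0.0469
grasp_force: 0.0
```

arm_command --series '[[[0,0,-10],0],[[0,0,-35],0],[[0,0,-65],0],[[0,0,-95],0],[[0,0,-120],0]]'

```text
time_s: 27.2
tool_pos: [0.4865, 0.1233, 0.2051]
tool_rot: [179.9, -0.0, 104.9]
force: [-0.0, -0.6, 0.2]
grip_width: 0.0525
grasp_force: 0.0
```

arm_command --series '[[[-30,-3,0],0],[[-60,-6,0],0],[[-90,-9,0],0],[[-110,-12,0],0],[[-110,-12,0],0]]'

```text
time_s: 27.7
tool_pos: [0.5032, 0.0103, 0.2036]
tool_rot: [179.9, 0.0, 104.6]
force: [0.8, 0.7, -0.5]
grip_width: 0.0521
grasp_force: 0.0
```

Run:
```python
from h import *; import cv2
T=wristT(); im,d=viewer.read_camera("wrist"); s,_=viewer.read_camera("scene"); np.savez("w4.npz",T=T,im=im,d=d)
cv2.imwrite("pics/w4c.png",np.hstack([cv2.resize(im[20:250,200:480],(487,400)),cv2.resize(s[130:260,220:320],(308,400))]))
```

```text
(no output)
```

View pics/w4c.png

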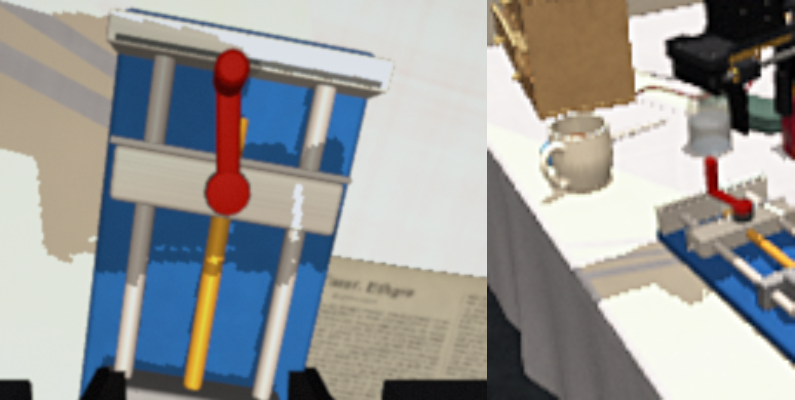

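The lever points to the rail, with its hub at (228,192) and peg at (232,68). That's fully home, and the gripper touches nothing. The mug and jar stand where they were.

```bash
python3 -c "
from cell import env; print(env.sign_off())"
```

```text
the job is handed in; nothing more can be done
None
```

I gave the crank two full turns from where the load came on (that point is known to about ±7.5°, inside the ±36° allowed), swung the clamp lever to its stop at about 1.40 rad, and handed the job in at about 28 s; sign-off returned no verdict.

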